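# Dispense the milling balls into the grinding cup

## Task

Two small gravity dispensers stand on the bench. At the one that holds the white balls and has the round steel cup under it, pull the shutter fully open by its knob so that all three balls drop into the cup, then push the shutter fully closed again and let go. Leave the cup standing in its seat, and leave the shutter of the other dispenser (grey caps, square white tray) shut.

Things in the scene. Friction and masses are not known exactly. Their poses are not given: they have to be found in the camera images.
- shutter (a joint): Opening (m) of the ball dispenser's sliding shutter: 0 closed (end stop), 0.060 fully open (end stop). It starts within 3 mm of closed, stays where it is left and needs about 2 N to slide. The balls lie side by side on its plate and all have dropped once it is open by 50 mm (outlet 48 mm square).
- shutter_knob (a point): Grip point on the ball dispenser's shutter knob, an upright black post, 20 mm in diameter and 50 mm tall: on its axis, 20 mm below its top, 116 mm above the bench. The post stands on a flat bar (26 mm wide, top 30 mm below this point). The point moves with the shutter; its axes are the dispenser's: z up; the shutter opens straight along -y and closes along +y.
- dispenser: The ball dispenser, fixed to the bench. Origin under the centre of its 120 mm square base, z up. Clear square hopper, open above, 90 mm wide (100 mm at its steel flange), top 153 mm above the bench, on four 10 mm posts. With the shutter closed the knob stands 115 mm from the centre on the -y side.
- cup: Round open steel cup, 72 mm across the foot, 80 mm across the rim, 62 mm tall, wall 3 mm, standing loose inside a low ring on the ball dispenser's base plate (10 mm thick), right under the outlet, its rim 10 mm below the shutter. Origin at the centre of its underside, z up.
- ball0_center (a point): Centre of a white ceramic milling ball, 20 mm in diameter, 20 to 33 g, at the start lying on the shutter in the ball dispenser's hopper.
- ball1_center (a point): Centre of a white ceramic milling ball, 20 mm in diameter, 20 to 33 g, at the start lying on the shutter in the ball dispenser's hopper.
- ball2_center (a point): Centre of a white ceramic milling ball, 20 mm in diameter, 20 to 33 g, at the start lying on the shutter in the ball dispenser's hopper.
- cap_shutter (a joint): Opening (m) of the same kind of shutter on the other dispenser, which holds three grey plastic caps (18 mm wide, 12 mm tall) over a square white tray. The two dispensers stand side by side about 0.37 m apart; either may be the left one. It starts within 3 mm of closed, and is to stay shut.
Things that resemble listed ones, but are neither listed nor needed, are in the scene too. What is shaped like the cup but green or purple is not meant.

How it is judged:
On the way:
1. the ball dispenser's shutter is pulled open (more than 30 mm) (value of joint shutter above 0.03 m), for 0.1 s.
At the end, for the whole second after the job is handed in: All three balls lie at rest in the cup, the ball dispenser's shutter is closed to within 10 mm, and the cup stands upright within 15 mm of where it stood at the start (horizontal distance between each of ball0_center, ball1_center, ball2_center and cup below 0.036 m and z of ball0_center in the frame of cup between 0 and 0.055 m and z of ball1_center in the frame of cup between 0 and 0.055 m and z of ball2_center in the frame of cup between 0 and 0.055 m and value of joint shutter below 0.01 m and distance of cup from where it was at the start of the episode below 0.015 m and angle between cup's own z axis and vertical below 0.15 rad and linear speed of each of ball0, ball1, ball2 below 0.1 m/s); the robot touches nothing.
It fails at once if the other dispenser's shutter is opened by more than 10 mm (value of joint cap_shutter above 0.01 m).
It also fails if it takes over 35 s, if anything falls off the work surface, if the arm or the gripper's body presses on something with over 40 N, if the wrist force passes 120 N, or if a joint passes its speed limit or range.

## Robot

A 6-joint arm with a two-finger parallel gripper is mounted at the origin on the work surface. World frame = base frame: x ahead of the robot, y to its left, z up, the work surface at z = 0. Lengths are in m, angles in rad, forces in N, time in s.
With the tool pointing down it reaches from about 0.35 to 0.975 m from the base axis. Payload 17.4 kg.
Tool frame: the origin (TCP) lies at the very end of the fingers, on their centre line; the grasp point (between the pads) lies 19 mm behind it; z points along the fingers, y is the direction in which the jaws open and shut (so a half turn about z gives the same grasp; the last joint's range is limited). The gripper opens to 85 mm and grips with 20 to 120 N. Pads are 22 mm wide; open, the fingers measure 114 mm over their backs; the gripper's body (76 mm by 85 mm) begins 54 mm behind the grasp point. The pads swing forward as they close: fully open they stand 13 mm farther back than shut.
Start: joints at [-1.367, 0.116, 1.442, -0, 1.584, -0.038], TCP at [0.162, -0.655, 0.231] pointing down, gripper open.
Joint ranges: [-2.83, 2.83], [-0.83, 2.19], [0.07, 2.5], [-1.14, 4.28], [0.01, 3], [-2.97, 2.97]. Speed limits (rad/s): [1.89, 1.89, 2.22, 3.14, 3.14, 3.14].

## Interface

Orientations are given as a unit quaternion [x, y, z, w].
In Python, from rig import get_obs, snapshot, finish_job gives the robot as it stands.
- The arm moves only by the tool servo_tool, never from a script. Its argument "deltas" is text: rows parted by semicolons, each of 7 numbers parted by spaces: the shift along the tool's x, y, z as a fraction of full scale, then the turn, a rotation vector about the tool's x, y, z as a fraction of full scale, then the closure, from 0 (fully open) to 1 (shut). A call has 1 to 12 rows; each row is the pose to reach, as a shift and turn from the pose commanded when the call began, along the tool's axes at that moment, turning the shorter way round; what a row does not reach only later rows make up. Full scale, the value 1, is 0.08 m for a shift and 180 degrees for a turn. A row lasts 1/12 s, in which the tool goes at most 41.7 mm and 7.16 degrees, less where a joint would pass 70% of its speed; a pose out of reach is approached as far as the arm can. A call with a number of a shift or a turn outside -1 to 1 is refused whole. A call with a gripper value outside its range is refused whole. The fingers move at their own pace and stop on an object; "newtons" is the grip in N (left out, the last holds). Time passes only in rows, so rows that repeat a pose let the fingers close. It gives the time, the measured TCP pose, the force and the opening at its end, in the units of the state.
- get_obs(): the state, without advancing time (a new reading comes with each control period).
- snapshot(name): name is "scene" or "top"; returns a dict with "frame" (480x640x3 uint8, blue, green, red), "range_z" (480x640 float32, m along the optical axis (not along the pixel's ray), 0 where there is no reading), "K" (3x3 intrinsics, pixels), "D" ([k1, k2, p1, p2, k3] as OpenCV has them; the pictures are not rectified), "eye" and "rotation" of the camera in the world. Camera axes: x right, y down, z forward; pixel columns grow to the right and rows downward; lengths in m; the calibration is good to about 2 mm. A picture is of the moment at which its call begins.
- finish_job(): hands the job in, once; it reports no verdict.
The state is a dict: "clock": time; "qpos": joint angles; "joint_velocities": joint speeds; "joint_efforts": joint torques, N m; "position": TCP position; "tool_rot": TCP orientation; "wrist_force": force on the tool from outside, world axes, zero at the start; "torque": the same for the moment, N m; "gripper_width": opening from 0.0 (shut) to 1.0 (fully open).
Only numpy, scipy, OpenCV 4.12 (cv2) and the standard library are available. Lean on these libraries where they do the work, as an engineer would, in place of code of your own. Each camera call takes 0.05 s, during which the arm holds its last target. There are 200 camera calls.

## Working session

There is one attempt and no reset: what is moved stays moved. The work goes in short steps, Python scripts to look and compute and a tool call to move; the robot and the scene stay as the last step left them, time stands still between calls to the robot, and variables do not carry over. Pictures are saved under pics/ and viewed, about 8 in all and at most 12, crops included, and the job is handed in when it is done.

Besides the shell and the picture viewer there is one more tool, called after "Call:" as a command line: name --argument value ..., lists and objects as JSON in quotes. servo_tool: Moves the arm, as the interface text tells. Shift numbers are shares of 0.08 m and turn numbers shares of 180 degrees, none past 1 either way. Its arguments: {"type":"object","properties":{"deltas":{"type":"string"},"newtons":{"type":"number"}},"required":["deltas"]}

```bash
mkdir -p pics
cat > h.py <<'E'
import numpy as np, cv2
from rig import get_obs, snapshot, finish_job
def cloud(s):
    h,w=s['range_z'].shape
    u,v=np.meshgrid(np.arange(w),np.arange(h))
    n=cv2.undistortPoints(np.stack([u,v],-1).reshape(-1,1,2).astype(np.float64),s['K'],s['D']).reshape(h,w,2)
    z=s['range_z'][...,None]
    c=np.concatenate([n*z,z],-1)
    return c@np.array(s['rotation']).T+np.array(s['eye'])
E
python3 - <<'E'
from h import *
for n in('scene','top'):
    s=snapshot(n); np.savez(f'{n}0.npz',**s); cv2.imwrite(f'pics/{n}0.png',s['frame'])
    print(n,s['eye'],np.array(s['rotation']).round(3).tolist(),np.shape(s['rotation']),s['K'][0][0])
print(get_obs())
E
```

```text
scene [1.185639   0.23785274 0.95603015] [0.568, 0.752, -0.271, -0.195] (4,) 580.9830039882045
top [0.44194052 0.02290996 1.0632617 ] [0.716, -0.697, 0.026, -0.033] (4,) 609.0934038178663
{'clock': 0.1, 'qpos': array([-1.36678248e+00,  1.16428618e-01,  1.44218148e+00, -1.47136507e-06,
        1.58403316e+00, -3.78137294e-02]), 'joint_velocities': array([-0.00055314, -0.00135974, -0.00238961, -0.00060311, -0.00171223,
        0.00051389]), 'joint_efforts': array([ 2.51013051e-03, -7.33670926e+01, -6.33789110e+01, -8.04450769e-05,
        5.19388428e-03, -1.42755631e-06]), 'position': array([ 0.16159367, -0.65519163,  0.23065289]), 'tool_rot': array([ 9.92698694e-01,  1.20619350e-01, -4.43356683e-05, -5.23430374e-04]), 'wrist_force': array([ 0.51482041, -0.40510617, -0.37142141]), 'torque': array([ 2.96821856e-05, -1.70637746e-02, -8.15663008e-02]), 'gripper_width': 1.00079830165096}
```

View pics/scene0.png

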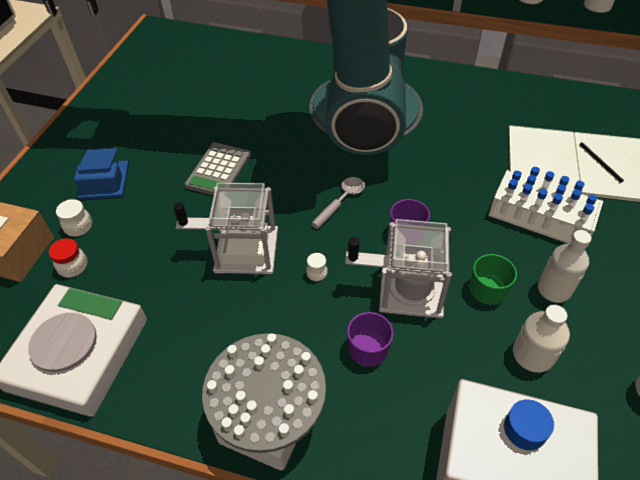

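View pics/top0.png

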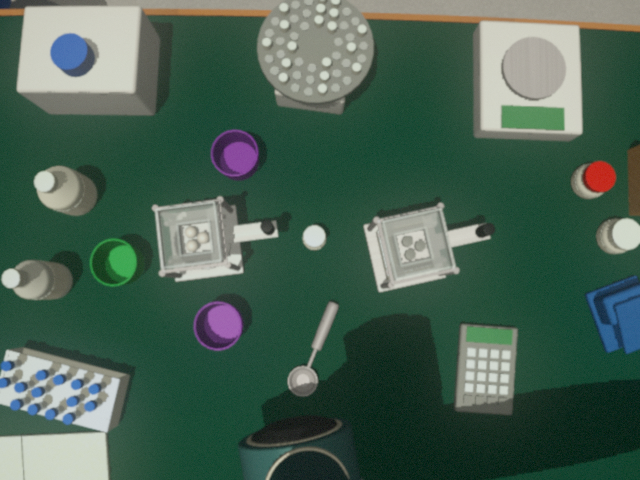

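The scene view shows the ball dispenser on the right (hopper about (420,245)) with its knob at (353,249). In the top view it is on the left (balls at (195,238)) with its knob at (268,228). The cap dispenser's knob is at (484,231) in the top view.

```bash
cat >> h.py <<'E'
from scipy.spatial.transform import Rotation as R
def ray(s,px,z):
    n=cv2.undistortPoints(np.array([[px]],float),s['K'],s['D'])[0,0]
    d=R.from_quat(s['rotation']).apply([*n,1]); e=np.array(s['eye']); return e+d*(z-e[2])/d[2]
def pts(s,roi):
    x0,y0,x1,y1=roi
    v,u=np.mgrid[y0:y1,x0:x1]; px=np.stack([u,v],-1).reshape(-1,1,2).astype(float)
    n=cv2.undistortPoints(px,s['K'],s['D'])[:,0]; z=s['range_z'][y0:y1,x0:x1].reshape(-1,1)
    return R.from_quat(s['rotation']).apply(np.hstack([n*z,z]))+s['eye'], s['frame'][y0:y1,x0:x1].reshape(-1,3), z[:,0]>0
E
python3 - <<'E'
from h import *
for n,roi in(('top',(250,210,290,245)),('scene',(338,230,370,272))):
    s=dict(np.load(n+'0.npz'))
    P,c,ok=pts(s,roi)
    m=ok&(c.max(1)<60)&(P[:,2]>.09)&(P[:,2]<.15)
    print(n,'knob',m.sum(),np.median(P[m],0),P[m].min(0),P[m].max(0))
    t=m&(P[:,2]>.13); print(' top',t.sum(),P[t].mean(0),(P[t].min(0)+P[t].max(0))/2)
    if n=='top':
        b=ok&(c.min(1)>110)&(abs(P[:,2]-.086)<.012); print('bar',b.sum(),P[b].mean(0))
        P,c,ok=pts(s,(225,215,285,250))
        b=ok&(c.min(1)>110)&(abs(P[:,2]-.086)<.012)
        r=cv2.minAreaRect(P[b][:,:2].astype(np.float32)*1000);print('bar',b.sum(),r)
        # hopper flange rim
        P,c,ok=pts(s,(145,190,240,285))
        b=ok&(abs(P[:,2]-.153)<.012)
        print('hopper',b.sum(),cv2.minAreaRect(P[b][:,:2].astype(np.float32)*1000))
        print('max z',P[ok][:,2].max())
E
```

```text
top knob 33 [0.54190718 0.09691156 0.13398216] [0.53573175 0.09210949 0.11345828] [0.55473421 0.10695268 0.14003961]
 top 22 [0.54689652 0.09856581 0.13556712] [0.54527441 0.09962655 0.13607511]
bar 278 [0.54047749 0.11495361 0.08620432]
bar 688 ((543.0615844726562, 130.35369873046875), (40.77642059326172, 84.71098327636719), 1.8331454992294312)
hopper 752 ((526.9874267578125, 218.27699279785156), (93.01051330566406, 92.44859313964844), 8.969945907592773)
max z 0.15695885798728937
scene knob 225 [0.55328106 0.10260673 0.12345252] [0.53621914 0.09196645 0.09039499] [0.5595137  0.11083412 0.13947373]
 top 92 [0.54845037 0.10130704 0.13514224] [0.54729361 0.10134379 0.13486508]
```

Call:
servo_tool --deltas "1 -1 0 0 0 -0.472 0;1 -1 0 0 0 -0.472 0;1 -1 0 0 0 -0.472 0;1 -1 0 0 0 -0.472 0;1 -1 0 0 0 -0.472 0;1 -1 0 0 0 -0.472 0;1 -1 0 0 0 -0.472 0;1 -1 0 0 0 -0.472 0;1 -1 0 0 0 -0.472 0;1 -1 0 0 0 -0.472 0;1 -1 0 0 0 -0.472 0;1 -1 0 0 0 -0.472 0"

```text
clock: 1.1
position: [0.2201, -0.5584, 0.2309]
tool_rot: [0.648, 0.761, 0.0, -0.0]
wrist_force: [0.2, -0.3, -0.5]
gripper_width: 1.005
```

Run:
```python
from h import *
s=dict(np.load('top0.npz')); P,c,ok=pts(s,(300,222,330,255)); m=ok&(P[:,2]>.01)
print('jar',P[m].min(0),P[m].max(0))
o=get_obs(); print(o['position'],R.from_quat(o['tool_rot']).as_matrix().round(3))
```

```text
jar [0.52091418 0.00933046 0.01020135] [0.55757589 0.04771881 0.0514763 ]
[ 0.22012196 -0.55841825  0.23093411] [[-0.16   0.987 -0.   ]
 [ 0.987  0.16   0.001]
 [ 0.001 -0.    -1.   ]]
```

Call:
servo_tool --deltas "0.934 0.669 0 0 0 0 0;0.934 0.669 0 0 0 0 0;0.934 0.669 0 0 0 0 0"

```text
clock: 1.35
position: [0.2631, -0.473, 0.2312]
tool_rot: [0.65, 0.76, 0.001, -0.0]
wrist_force: [-0.9, 0.6, 0.2]
gripper_width: 0.995
```

Call:
servo_tool --deltas "0.934 0.669 0 0 0 0 0;0.934 0.669 0 0 0 0 0;0.934 0.669 0 0 0 0 0"

```text
clock: 1.6
position: [0.3045, -0.3908, 0.2314]
tool_rot: [0.65, 0.76, 0.001, 0.0]
wrist_force: [-0.3, -0.9, -0.6]
gripper_width: 1.001
```

Call:
servo_tool --deltas "0.934 0.669 0 0 0 0 0;0.934 0.669 0 0 0 0 0;0.934 0.669 0 0 0 0 0"

```text
clock: 1.85
position: [0.346, -0.3088, 0.2314]
tool_rot: [0.65, 0.76, 0.001, 0.0]
wrist_force: [-1.2, -1.0, 0.3]
gripper_width: 1.001
```

Call:
servo_tool --deltas "0.934 0.669 0 0 0 0 0;0.934 0.669 0 0 0 0 0;0.934 0.669 0 0 0 0 0"

```text
clock: 2.1
position: [0.3874, -0.2268, 0.2314]
tool_rot: [0.65, 0.76, 0.001, 0.0]
wrist_force: [-0.0, -0.0, 0.0]
gripper_width: 1.004
```

Call:
servo_tool --deltas "0.934 0.669 0 0 0 0 0;0.934 0.669 0 0 0 0 0;0.934 0.669 0 0 0 0 0"

```text
clock: 2.35
position: [0.4288, -0.1447, 0.2313]
tool_rot: [0.65, 0.76, 0.001, -0.0]
wrist_force: [0.6, -0.6, 0.4]
gripper_width: 1.003
```

Call:
servo_tool --deltas "0.934 0.669 0 0 0 0 0;0.934 0.669 0 0 0 0 0;0.934 0.669 0 0 0 0 0"

```text
clock: 2.6
position: [0.4702, -0.0627, 0.231]
tool_rot: [0.65, 0.76, 0.0, -0.0]
wrist_force: [1.0, -1.7, 0.4]
gripper_width: 1.001
```

Call:
servo_tool --deltas "0.934 0.669 0 0 0 0 0;0.934 0.669 0 0 0 0 0;0.934 0.669 0 0 0 0 0"

```text
clock: 2.85
position: [0.5117, 0.0192, 0.2308]
tool_rot: [0.65, 0.76, 0.0, -0.0]
wrist_force: [-0.5, 0.0, 0.7]
gripper_width: 0.998
```

Call:
servo_tool --deltas "0.934 0.669 0 0 0 0 0;0.934 0.669 0 0 0 0 0;0.934 0.669 0 0 0 0 0;0.934 0.669 0 0 0 0 0;0.934 0.669 0 0 0 0 0;0.934 0.669 0 0 0 0 0"

```text
clock: 3.35
position: [0.5514, 0.0967, 0.2312]
tool_rot: [0.651, 0.759, -0.0, 0.0]
wrist_force: [0.5, -0.6, 0.0]
gripper_width: 1.0
```

Call:
servo_tool --deltas "0.05 -0.05 0.3 0 0 0 0;0.05 -0.05 0.6 0 0 0 0;0.05 -0.05 0.8 0 0 0 0;0.05 -0.05 1 0 0 0 0;0.05 -0.05 1 0 0 0 0;0.05 -0.05 1 0 0 0 0"

```text
clock: 3.85
position: [0.5467, 0.1, 0.1514]
tool_rot: [0.651, 0.759, -0.0, -0.0]
wrist_force: [0.4, -0.8, 0.8]
gripper_width: 0.996
```

Run:
```python
from h import *
o=get_obs(); print(o['position'],o['wrist_force'])
s=snapshot('scene'); t=snapshot('top')
a=cv2.resize(s['frame'][150:350,270:470],(400,400)); b=cv2.resize(t['frame'][130:330,170:370],(400,400))
cv2.imwrite('pics/a.png',np.hstack([a,b]))
```

```text
[0.54670965 0.10002696 0.15140105] [ 0.36962751 -0.78461344  0.81941031]
```

View pics/a.png

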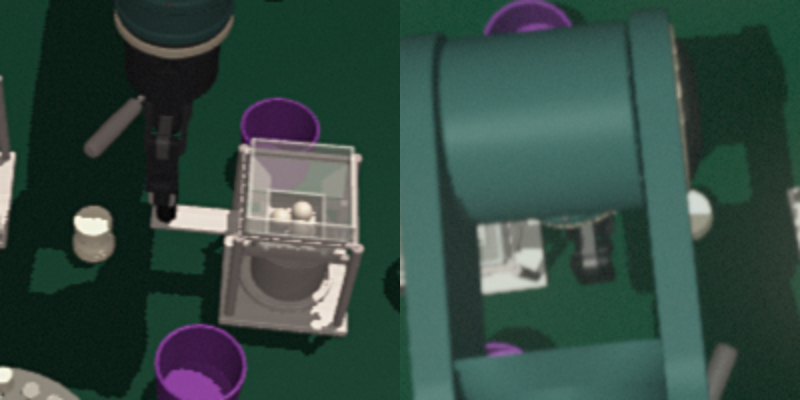

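The near finger stands in front of the knob post at crop pixel (167,210), in line with it, and nothing is in contact. I'll lower and grip.

Call:
servo_tool --deltas "0 0 0.2 0 0 0 0;0 0 0.4 0 0 0 0;0 0 0.6 0 0 0 0;0 0 0.67 0 0 0 0;0 0 0.67 0 0 0 0;0 0 0.67 0 0 0 0"

```text
clock: 4.45
position: [0.5475, 0.101, 0.0989]
tool_rot: [0.651, 0.759, 0.0, 0.0]
wrist_force: [0.6, 0.2, 0.1]
gripper_width: 1.002
```

Call:
servo_tool --deltas "0 0 0 0 0 0 1;0 0 0 0 0 0 1;0 0 0 0 0 0 1;0 0 0 0 0 0 1;0 0 0 0 0 0 1;0 0 0 0 0 0 1;0 0 0 0 0 0 1;0 0 0 0 0 0 1;0 0 0 0 0 0 1;0 0 0 0 0 0 1;0 0 0 0 0 0 1;0 0 0 0 0 0 1" --newtons 40

```text
clock: 5.45
position: [0.5466, 0.1011, 0.098]
tool_rot: [0.651, 0.759, -0.0, -0.0]
wrist_force: [-7.8, -1.0, 5.8]
gripper_width: 0.225
```

Opening 0.225 × 85 mm ≈ 19 mm, so the knob is held. Now I'll pull.

Call:
servo_tool --deltas "-0.07 0 0 0 0 0 1;-0.14 0 0 0 0 0 1;-0.21 0 0 0 0 0 1;-0.28 0 0 0 0 0 1;-0.35 0 0 0 0 0 1;-0.42 0 0 0 0 0 1;-0.49 0 0 0 0 0 1;-0.56 0 0 0 0 0 1;-0.63 0 0 0 0 0 1;-0.68 0 0 0 0 0 1;-0.71 0 0 0 0 0 1;-0.71 0 0 0 0 0 1"

```text
clock: 6.45
position: [0.5555, 0.0446, 0.098]
tool_rot: [0.651, 0.759, -0.0, -0.0]
wrist_force: [-5.8, -2.3, 5.5]
gripper_width: 0.222
```

Call:
servo_tool --deltas "0 0 0 0 0 0 1;0 0 0 0 0 0 1;0 0 0 0 0 0 1;0 0 0 0 0 0 1;0 0 0 0 0 0 1;0 0 0 0 0 0 1"

```text
clock: 6.95
position: [0.5555, 0.0447, 0.0981]
tool_rot: [0.651, 0.759, -0.0, -0.0]
wrist_force: [-6.1, -2.9, 5.1]
gripper_width: 0.222
```

Run:
```python
from h import *
o=get_obs(); print(o['position'],o['wrist_force'])
s=snapshot('scene'); t=snapshot('top')
a=cv2.resize(s['frame'][180:330,320:470],(400,400)); b=cv2.resize(t['frame'][160:310,120:270],(400,400))
cv2.imwrite('pics/b.png',np.hstack([a,b]))
```

```text
[0.5554909  0.0447208  0.09807597] [-6.08857208 -2.93655816  5.05726777]
```

View pics/b.png

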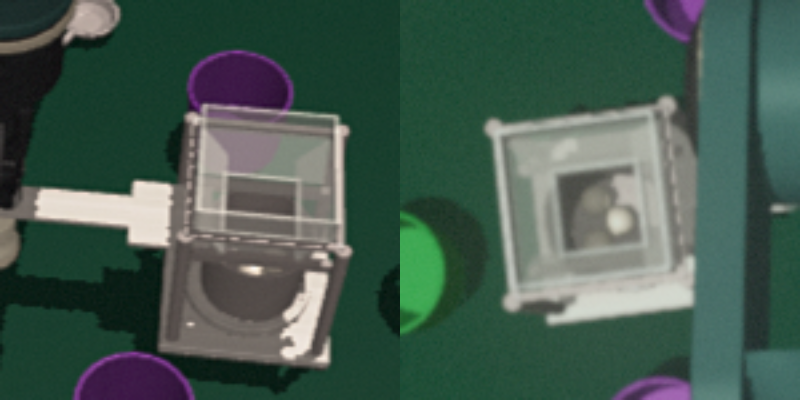

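The hopper is empty. In the right-hand crop, through the outlet, the cup shows a bright ball at (620,220) and shaded ones near (590,230) and (600,195). I'll pull the last 2 mm and count the balls with contrast stretched.

Call:
servo_tool --deltas "-0.03 0 0 0 0 0 1;-0.03 0 0 0 0 0 1;-0.03 0 0 0 0 0 1"

```text
clock: 7.3
position: [0.5555, 0.0444, 0.098]
tool_rot: [0.65, 0.76, 0.001, -0.002]
wrist_force: [-9.0, 16.5, 6.0]
gripper_width: 0.222
```

Run:
```python
from h import *
t=snapshot('top'); f=t['frame'][215:260,172:217]
g=np.clip((f/255.)**.6*330-20,0,255).astype(np.uint8)
r=t['range_z'][215:260,172:217]; P,c,ok=pts(t,(172,215,217,260)); z=P[:,2].reshape(45,45)
d=cv2.applyColorMap((np.clip(z/.1,0,1)*255).astype(np.uint8),cv2.COLORMAP_JET)
cv2.imwrite('pics/c.png',np.hstack([cv2.resize(x,(400,400),interpolation=cv2.INTER_CUBIC) for x in(g,d)]))
o=get_obs(); print(o['position'],o['wrist_force'])
```

```text
[0.5555329  0.04439826 0.09795294] [-8.47956264 15.96683445  6.55993042]
```

View pics/c.png

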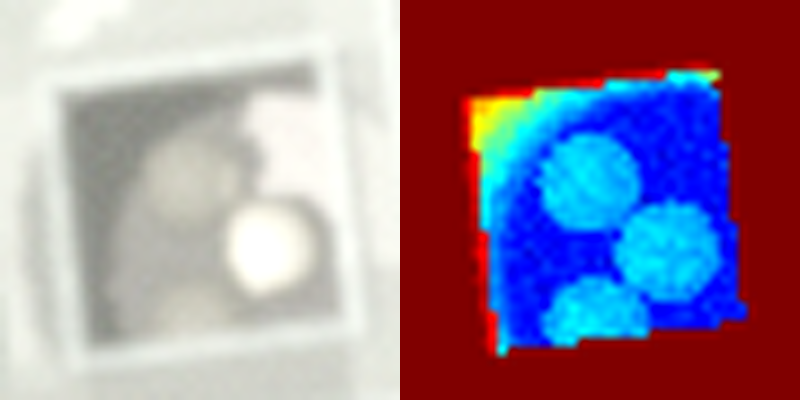

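Three balls are in the cup: depth discs at (590,180), (668,250) and (597,315). The 16 N reading shows the open end stop. Now I'll close the full stroke.

Call:
servo_tool --deltas "0.07 0 0 0 0 0 1;0.14 0 0 0 0 0 1;0.21 0 0 0 0 0 1;0.28 0 0 0 0 0 1;0.35 0 0 0 0 0 1;0.42 0 0 0 0 0 1;0.49 0 0 0 0 0 1;0.56 0 0 0 0 0 1;0.63 0 0 0 0 0 1;0.7 0 0 0 0 0 1;0.74 0 0 0 0 0 1;0.77 0 0 0 0 0 1"

```text
clock: 8.35
position: [0.5462, 0.1036, 0.098]
tool_rot: [0.651, 0.759, -0.001, -0.0]
wrist_force: [-8.0, -3.1, 6.5]
gripper_width: 0.224
```

Call:
servo_tool --deltas "0 0 0 0 0 0 1;0 0 0 0 0 0 1;0 0 0 0 0 0 1"

```text
clock: 8.6
position: [0.5462, 0.1036, 0.098]
tool_rot: [0.651, 0.759, -0.0, -0.001]
wrist_force: [-7.9, 0.6, 5.4]
gripper_width: 0.224
```

It travelled 59.9 mm from the open stop, so it is closed. Releasing and rising.

Call:
servo_tool --deltas "0 0 0 0 0 0 0;0 0 0 0 0 0 0;0 0 0 0 0 0 0;0 0 0 0 0 0 0;0 0 0 0 0 0 0;0 0 0 0 0 0 0;0 0 0 0 0 0 0;0 0 0 0 0 0 0;0 0 0 0 0 0 0;0 0 0 0 0 0 0"

```text
clock: 9.43
position: [0.5467, 0.1035, 0.0977]
tool_rot: [0.651, 0.759, 0.0, 0.0]
wrist_force: [-0.6, -0.1, -0.1]
gripper_width: 0.999
```

Call:
servo_tool --deltas "0 0 -0.2 0 0 0 0;0 0 -0.4 0 0 0 0;0 0 -0.6 0 0 0 0;0 0 -0.8 0 0 0 0;0 0 -1 0 0 0 0;0 0 -1 0 0 0 0"

```text
clock: 9.93
position: [0.5477, 0.1036, 0.181]
tool_rot: [0.651, 0.759, 0.002, 0.001]
wrist_force: [0.4, 0.1, 1.3]
gripper_width: 1.0
```

Call:
servo_tool --deltas "-0.3 0 -1 0 0 0 0;-0.6 0 -1 0 0 0 0;-1 0 -1 0 0 0 0;-1 0 -1 0 0 0 0;-1 0 -1 0 0 0 0;-1 0 -1 0 0 0 0"

```text
clock: 10.43
position: [0.5588, 0.0244, 0.2566]
tool_rot: [0.651, 0.759, -0.0, -0.001]
wrist_force: [0.9, -0.6, -0.9]
gripper_width: 1.001
```

Run:
```python
from h import *
o=get_obs(); print(o['position'],o['wrist_force'],o['gripper_width'])
s=snapshot('scene')
P,c,ok=pts(s,(325,230,375,272)); m=ok&(c.max(1)<60)&(P[:,2]>.13)&(P[:,2]<.15); print('knob top',m.sum(),P[m].mean(0))
cv2.imwrite('pics/d.png',cv2.resize(s['frame'][140:340,160:480],(800,500)))
```

```text
[0.5587794  0.02440942 0.25659002] [ 0.9130119  -0.56101112 -0.94715319] 1.0014302580006067
knob top 88 [0.54788931 0.10366261 0.13521684]
```

View pics/d.png

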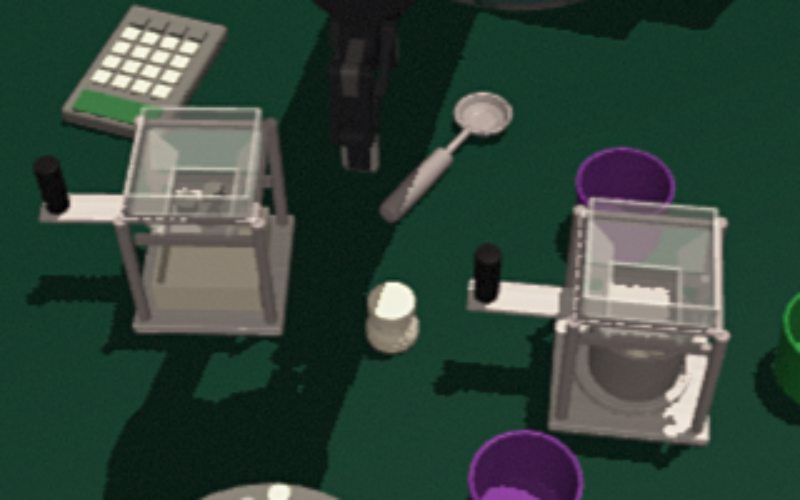

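The shutter is closed, with the knob at (487,273). The hopper is empty, the cup stands in its seat at (635,365), the cap dispenser is untouched, and the gripper is clear. Handing in.

```bash
python3 -c "
from rig import finish_job; print(finish_job())"
```

```text
the job is handed in; nothing more can be done
None
```

The job is done and handed in at about 10.5 s on the robot clock. I gripped the ball dispenser's knob and pulled the shutter to its open stop. All three balls dropped, and I pushed the shutter closed again, released the knob and moved clear.

**Last checks**
- **Balls:** with the shutter open, the depth image showed all three in the cup and the hopper was empty. With the shutter closed they can no longer be seen from above.
- **Shutter:** it travelled 59.9 mm back from the open stop. The knob ended about 2.5 mm further in than at the start.
- **Cup:** it looks upright in its seat in the final picture. I judged this by eye and did not measure it.
- **Other dispenser:** its shutter looks shut and was never touched.
- **Forces:** the highest wrist reading at the end of any move was about 20 N, at the open stop. The gripper was touching nothing at hand-in.

No check failed or disagreed.

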